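# Hook a power module into its test nest and clamp it

## Task

Mount the power module in the test nest: hold it tilted with its near edge up, push its far edge in under the retaining lip until it bears on the sprung stop hidden there, and keep it bearing while you rotate the near edge down until the plate lies flat on the seat, without letting it drop. Then push the clamp over the near edge, snug against the module so that it stays pressed on the stop, and let go. Be gentle: never push on the stop with more than about 15 N or on the nest with more than about 25 N, and leave the other things on the bench where they are.

Things in the scene. Friction and masses are not known exactly. Their poses are not given: they have to be found in the camera images.
- module_grip (a point): Power module (0.24-0.39 kg): aluminium plate 120 (x) x 80 (y) x 4 mm, green board on it, dark finned heat sink 40 (x) x 30 (y) in its middle, top 40 mm above the plate's underside. Point: heat sink's centre, 22 mm above the underside. x: to the far, bare edge (outer 20 mm bare); z up. Grip the sink's +-y sides; other parts are under 18 mm high, over 20 mm away along x. Starts flat on the bench.
- module_far (a point): Middle of the module's far edge, on the plate's underside: 60 mm along the module's +x from its centre. The plate is bare for 20 mm here (12 mm at the other end, which has two small screw heads). At the start it points away from the robot, within 0.45 rad. This edge goes under the lip.
- module_near (a point): Middle of the module's near edge, on the plate's underside: 60 mm along the module's -x from its centre. The clamp goes over this edge.
- seat (a point): Test nest, fixed: grey base whose flat top, the seat, is 14 mm above the bench. Point: middle of the seat surface; x along the nest to the lip, z up. Base reaches x -125 to +87, y +-60 mm. Side guides 6 mm high, x -45 to +25, inner faces at y +-42 mm (module: 2 mm free a side). Seated, the module lies flat on the seat, its x along this x, far edge under the lip.
- lip_mouth (a point): On the seat under the front edge of the fixed retaining lip, x +48 mm from the middle of the seat. The lip is an aluminium shelf 100 mm wide, 5 mm thick, underside 8.5 mm above the seat: the 4 mm plate goes in tilted by up to about 0.25 rad. The slot ends at a wall at x +71 mm.
- stop: End stop under the lip, out of sight: a sprung rubber bar across the slot (5 N per mm, 5 mm travel, then solid). Origin: the middle of the seat, axes as the seat's. How far the bar stands out was set by hand and is not measured: its free face is anywhere from x +56 to +64 mm; find it by feel.
- clamp_tab (a point): Clamp at the nest's near end: block 52 mm wide that slides along the nest's x only and stays where left; moving it takes about 6 N. Pinch its black upright tab, 16 (x) x 20 (y) mm, across the 20 mm, and push. Point: middle of the tab's section, 36 mm above the seat (tab: 17 to 53 mm above it). Starts open, at x -99 mm from mid-seat; can go 26 mm towards the lip.
- clamp_face (a point): Front face of the clamp block, 2 mm above the seat, 25 mm ahead (+x) of the tab's middle; bears on the module's near edge. Above it the clamp's own lip sticks out 6 mm more, underside 6 mm above the seat, and goes over that edge. Open, that lip ends at x -68 mm from mid-seat: too close to lay the module flat in front of the retaining lip.
- spool_c (a point): Bystander, to be left where it is: solder-spool-like grey plastic bobbin standing on end, 44 mm across, 30 mm high; origin at its centre
- terminal_c (a point): Bystander, to be left where it is: small black terminal block, 30 x 22 x 18 mm; origin at its centre
- spareboard_c (a point): Bystander, to be left where it is: small bare circuit board, 70 x 50 mm, 13 mm high, lying flat; origin at its centre
- driver_grip (a point): Bystander, to be left where it is: screwdriver, 170 mm long, lying; origin in its handle
- jar_c (a point): Bystander, to be left where it is: white lidded jar, 48 mm across, 60 mm high; origin at its centre
- sink_c (a point): Bystander, to be left where it is: bare aluminium heat sink, 50 x 50 x 25 mm, without a plate under it; origin at its centre
Things that resemble listed ones, but are neither listed nor needed, are in the scene too. What is shaped like the part that bears module_grip but turquoise is not meant.

How it is judged:
On the way, in this order (a step that is already met when the one before it is completed fails the run):
1. the module, tilted near edge up by more than 0.1 rad, has its far edge under the lip and bears on the stop with more than 2 N (x of module_far in the frame of seat above 0.052 m and z of module_far in the frame of seat between -0.003 and 0.006 m and y of module_far in the frame of seat between -0.005 and 0.005 m and angle between module_grip's own z axis and vertical above 0.1 rad and height (world z) of module_near above 0.024 m and contact force between module and stop above 2 N), for 0.2 s.
2. the module has been rotated down flat on the seat, far edge still under the lip and still bearing on the stop (more than 0.5 N) (x of module_far in the frame of seat above 0.052 m and z of module_far in the frame of seat between -0.003 and 0.006 m and y of module_far in the frame of seat between -0.005 and 0.005 m and angle between module_grip's own z axis and vertical below 0.025 rad and z of module_near in the frame of seat below 0.002 m and y of module_near in the frame of seat between -0.005 and 0.005 m and contact force between module and stop above 0.5 N), for 0.1 s.
3. the clamp has been pushed against the near edge and presses the module on the stop with more than 1.5 N (x of module_far in the frame of seat above 0.052 m and z of module_far in the frame of seat between -0.003 and 0.006 m and y of module_far in the frame of seat between -0.005 and 0.005 m and angle between module_grip's own z axis and vertical below 0.025 rad and z of module_near in the frame of seat below 0.002 m and y of module_near in the frame of seat between -0.005 and 0.005 m and contact force between module and stop above 1.5 N and x of module_near in the frame of clamp_face below 0.002 m), for 0.2 s.
At the end, for the whole second after the job is handed in: The module lies flat on the seat (tilt < 0.025 rad, near edge < 2 mm up), far edge 4 mm or more under the lip, within 5 mm of the middle line; clamp face within 2 mm of the near edge, its lip over it; module pressed on the stop with over 1.5 N, at rest, released (all of step 3 and x of module_near in the frame of clamp_face above -0.003 m and linear speed of module below 0.01 m/s); the robot touches nothing.
It fails at once if the module pushes on the stop with more than 18 N (contact force between module and stop above 18 N).
It fails at once if the module is pressed on the nest with more than 32 N (contact force between module and nest above 32 N).
It fails at once if the module is let fall into the nest: it turns faster than 2.5 rad/s with its far edge under the lip (x of module_far in the frame of seat above 0.052 m and z of module_far in the frame of seat between -0.003 and 0.006 m and y of module_far in the frame of seat between -0.005 and 0.005 m and angular speed of module above 2.5 rad/s).
It fails at once if another thing on the bench is moved by more than 25 mm (distance of any of spool_c, terminal_c, spareboard_c, driver_grip, jar_c, sink_c from where it was at the start of the episode above 0.025 m).
It also fails if it takes over 72 s, if anything falls off the work surface, if the arm or the gripper's body presses on something with over 40 N, if the wrist force passes 120 N, or if a joint passes its speed limit or range.

## Robot

A 6-joint arm with a two-finger parallel gripper is mounted at the origin on the work surface. World frame = base frame: x ahead of the robot, y to its left, z up, the work surface at z = 0. Lengths are in m, angles in rad, forces in N, time in s.
With the tool pointing down it reaches from about 0.325 to 0.775 m from the base axis. Payload 5.5 kg.
Tool frame: the origin (TCP) lies at the very end of the fingers, on their centre line; the grasp point (between the pads) lies 19 mm behind it (grip_depth is the distance from the TCP to the grasp point, in m); z points along the fingers, y is the direction in which the jaws open and shut (so a half turn about z gives the same grasp; the last joint's range is limited). The gripper opens to 85 mm and grips with 20 to 120 N. Pads are 22 mm wide; open, the fingers measure 114 mm over their backs; the gripper's body (76 mm by 85 mm) begins 54 mm behind the grasp point. The pads swing forward as they close: fully open they stand 13 mm farther back than shut.
Start: joints at [-1.157, 0.091, 1.231, -0, 1.82, -0.057], TCP at [0.272, -0.535, 0.231] pointing down, gripper open.
Joint ranges: [-2.87, 2.87], [-0.86, 2.18], [0.17, 2.46], [-1.51, 4.65], [0.06, 2.69], [-2.65, 2.65]. Speed limits (rad/s): [2.57, 2.57, 3.01, 3.14, 3.14, 3.14].

## Interface

Orientations are given as a unit quaternion [w, x, y, z].
In Python, from bench import get_obs, grab_frame, camera_info, hand_in, grip_depth gives the robot as it stands.
- The arm moves only by the shell command python3 -m handwheel 'ROWS' [FORCE]. ROWS is JSON, a list of rows, each an object with "delta_pos": the shift along the tool's x, y, z in cm, a list of three; "delta_rot": the turn, a rotation vector about the tool's x, y, z in degrees, a list of three; "jaw": the opening, from 0 (shut) to 1 (fully open). A call has 1 to 20 rows; each row shifts and turns the pose as measured when the row begins, along the tool's axes as they then stand; what a row does not reach is not made up. A row lasts 1/8 s, in which the tool goes at most 62.5 mm and 10.7 degrees, less where a joint would pass 70% of its speed; a pose out of reach is approached as far as the arm can. A call is refused whole if a number of a shift passes 6.25 or a number of a turn 10.7, either way. A call with a gripper value outside its range is refused whole. The fingers move at their own pace and stop on an object; FORCE is the grip in N (left out, the last holds). Time passes only in rows, so rows that do not move let the fingers close. It gives the time, the measured TCP pose, the force and the opening at its end, in the units of the state.
- get_obs(): the state, without advancing time (a new reading comes with each control period).
- grab_frame(name): name is "scene" or "top"; returns the picture (400x640x3 uint8, red, green, blue); there is no depth.
- camera_info(name): a dict with "K" (3x3 intrinsics, pixels), "view" (4x4, takes a point from world to camera coordinates). Camera axes: x right, y down, z forward; pixel columns grow to the right and rows downward; lengths in m; the calibration is good to about 2 mm. A picture is of the moment at which its call begins. camera_info takes no time and is no camera call.
- hand_in(): hands the job in, once; it reports no verdict.
The state is a dict: "time": time; "q": joint angles; "joint_velocities": joint speeds; "effort": joint torques, N m; "tool_pos": TCP position; "ee_rot": TCP orientation; "wrist_force": force on the tool from outside, world axes, zero at the start; "wrist_torque": the same for the moment, N m; "opening": finger opening in m.
Only numpy, scipy, OpenCV 4.12 (cv2) and the standard library are available. Lean on these libraries where they do the work, as an engineer would, in place of code of your own. Each camera call takes 0.05 s, during which the arm holds its last target. There are 200 camera calls.

## Working session

There is one attempt and no reset: what is moved stays moved. The work goes in short steps, Python scripts to look and compute and a shell command to move; the robot and the scene stay as the last step left them, time stands still between calls to the robot, and variables do not carry over. Pictures are saved under pics/ and viewed, about 8 in all and at most 12, crops included, and the job is handed in when it is done.

```bash
ls; mkdir -p pics
python3 - <<'E'
from bench import *
import cv2, numpy as np
for n in ("scene","top"):
    f=grab_frame(n); np.save(f"pics/{n}0.npy",f); cv2.imwrite(f"pics/{n}0.png",f[:,:,::-1])
    c=camera_info(n); print(n,np.round(c["K"],1).tolist(),np.round(c["view"],4).tolist())
print(get_obs(),grip_depth)
E
```

```text
pics
scene [[387.8, 0.0, 318.6], [0.0, 387.8, 198.1], [0.0, 0.0, 1.0]] [[0.238, 0.9713, 0.0021, -0.163], [0.7947, -0.1935, -0.5754, -0.4592], [-0.5585, 0.1386, -0.8179, 1.3105], [0.0, 0.0, 0.0, 1.0]]
top [[450.7, 0.0, 314.0], [0.0, 450.7, 197.0], [0.0, 0.0, 1.0]] [[0.0201, -0.9997, -0.0152, 0.0099], [-0.9895, -0.0178, -0.1436, 0.601], [0.1433, 0.0179, -0.9895, 1.0973], [0.0, 0.0, 0.0, 1.0]]
{'time': 0.1, 'q': array([-1.15670874e+00,  9.18191212e-02,  1.23182669e+00, -1.88981565e-05,
        1.81980035e+00, -5.67134296e-02]), 'joint_velocities': array([-0.00038396, -0.00132744, -0.00114777, -0.00036751,  0.00106839,
       -0.00101345]), 'effort': array([ 3.80641257e-03, -4.60218179e+01, -4.19218075e+01, -1.88961013e-05,
        1.06409981e-02, -6.71571087e-06]), 'tool_pos': array([ 0.27203759, -0.53448412,  0.23020808]), 'ee_rot': array([-9.10372522e-04,  9.72421131e-01,  2.33230112e-01, -1.73733539e-04]), 'wrist_force': array([ 1.55716003, -0.46237231, -0.26632396]), 'wrist_torque': array([0.01532906, 0.00365368, 0.04397371]), 'opening': 0.08528094572550259} 0.0187
```

View pics/top0.png

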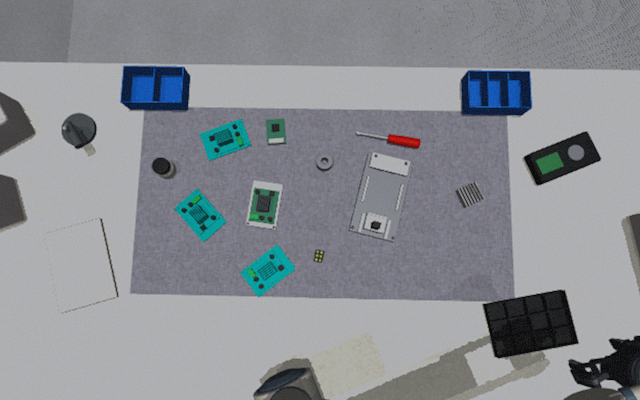

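View pics/scene0.png

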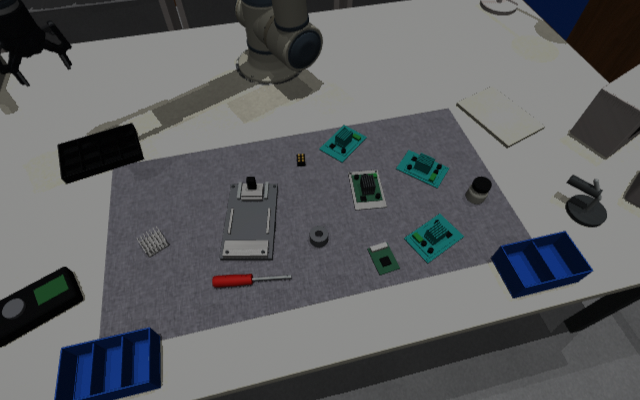

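Top: module at about (265,204), white plate with its far edge up; nest at about (381,196) with lip at (390,162) and clamp tab at (376,226). Scene: module at (367,188), nest at (250,218). I'll enlarge to take corners.

```bash
python3 - <<'E'
import cv2, numpy as np
f=np.load("pics/top0.npy")[:,:,::-1]; 
a=cv2.resize(f[145:245,235:425],None,fx=4,fy=4,interpolation=cv2.INTER_CUBIC)
cv2.imwrite("pics/crop_top.png",a)
E
cat > h.py <<'E'
import numpy as np, cv2
from bench import *
from scipy.spatial.transform import Rotation as R
def ray(n,px):
    c=camera_info(n);K=np.array(c["K"]);V=np.array(c["view"])
    d=V[:3,:3].T@np.linalg.solve(K,[px[0],px[1],1]);o=-V[:3,:3].T@V[:3,3]
    return o,d
def onz(n,px,z):
    o,d=ray(n,px);return o+d*(z-o[2])/d[2]
def proj(n,p):
    c=camera_info(n);q=np.array(c["view"])[:3]@np.append(p,1);q=np.array(c["K"])@q;return q[:2]/q[2]
def tcp():
    o=get_obs();w,x,y,z=o["ee_rot"];return np.array(o["tool_pos"]),R.from_quat([x,y,z,w]),o
E
```

```text
(no output)
```

View pics/crop_top.png

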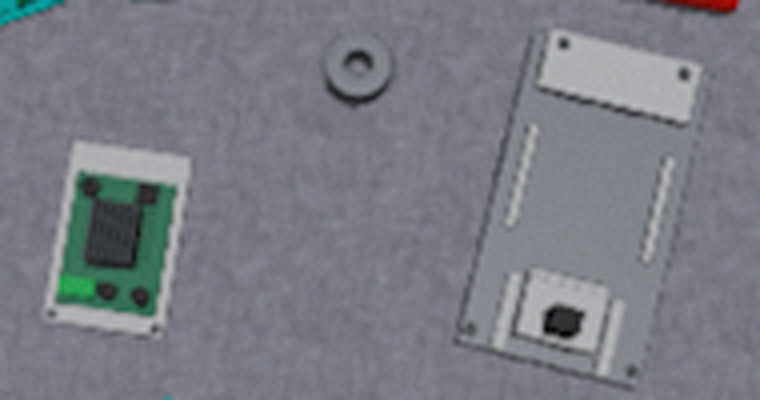

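Crop (4x, offset 235,145): module plate corners (75,143),(191,157),(160,338),(44,320); nest lip corners (540,87),(690,122) front; guides around (525,175),(657,210); tab (563,320).

Run:
```python
from h import *
f=np.load("pics/top0.npy"); S=8
def up(c,r):
    x0,x1,y0,y1=r; return cv2.resize(f[y0:y1,x0:x1],None,fx=S,fy=S,interpolation=cv2.INTER_CUBIC)
def full(p,r): return (np.asarray(p,float)+.5)/S-.5+np.array([r[0],r[2]])
# module: bright or green
r=(240,290,172,236); a=up(f,r).astype(int); hsv=cv2.cvtColor(a.clip(0,255).astype(np.uint8),cv2.COLOR_RGB2HSV)
m=((a.min(2)>150)|((hsv[...,1]>70))).astype(np.uint8)*255
m=cv2.morphologyEx(m,cv2.MORPH_OPEN,np.ones((7,7)))
cs,_=cv2.findContours(m,0,2);c=max(cs,key=cv2.contourArea)
P=np.array([onz("top",full(q,r),.004)[:2] for q in c[:,0]],np.float32)
print("module",cv2.minAreaRect(P*1000))
b=cv2.boxPoints(cv2.minAreaRect(P*1000));print(b.round(1).tolist())
# sink, dark
hs=((a.max(2)<75)).astype(np.uint8)*255; hs=cv2.morphologyEx(hs,cv2.MORPH_OPEN,np.ones((15,15)))
cs,_=cv2.findContours(hs,0,2)
for c in cs:
    if cv2.contourArea(c)>2000:
        P=np.array([onz("top",full(q,r),.038)[:2] for q in c[:,0]],np.float32);print("sink",cv2.minAreaRect(P*1000))
# nest
r=(345,415,148,245); a=up(f,r).astype(int)
print(a[int((210-148)*S),int((380-345)*S)])
for nm,m,z in (("bright",a.min(2)>165,.0275),("dark",a.max(2)<55,.067)):
    m=cv2.morphologyEx(m.astype(np.uint8)*255,cv2.MORPH_OPEN,np.ones((5,5)))
    cs,_=cv2.findContours(m,0,2)
    for c in cs:
        if cv2.contourArea(c)>700:
            px=full(c[:,0],r); zz=z
            A=cv2.contourArea(c)/64
            P=np.array([onz("top",q,.020 if (nm=="bright" and A<150) else zz)[:2] for q in px],np.float32)
            rc=cv2.minAreaRect(P*1000)
            print(nm,round(A),px.mean(0).round(1),rc,cv2.boxPoints(rc).round(1).tolist())
```

```text
module ((581.5623779296875, 153.72506713867188), (66.0007095336914, 87.26509857177734), 82.21022033691406)
[[533.9000244140625, 126.9000015258789], [620.2999877929688, 115.0999984741211], [629.2999877929688, 180.5], [542.7999877929688, 192.3000030517578]]
sink ((588.964599609375, 146.40452575683594), (39.678955078125, 57.3917121887207), 82.18771362304688)
[130 136 141]
bright 32 [387.3 228.8] ((524.6405639648438, -166.94747924804688), (5.600492477416992, 47.274539947509766), 76.64363098144531) [[501.0, -164.1999969482422], [547.0, -175.10000610351562], [548.2999877929688, -169.6999969482422], [502.29998779296875, -158.8000030517578]]
bright 33 [361.2 222.4] ((541.1912231445312, -100.8006591796875), (6.318551540374756, 47.71672058105469), 75.06074523925781) [[517.2999877929688, -97.69999694824219], [563.4000244140625, -110.0], [565.0999755859375, -103.9000015258789], [519.0, -91.5999984741211]]
bright 171 [375.7 221. ] ((541.47314453125, -135.64024353027344), (49.05305862426758, 40.3900260925293), 76.49048614501953) [[516.0999755859375, -154.8000030517578], [555.4000244140625, -164.1999969482422], [566.7999877929688, -116.5], [527.5999755859375, -107.0999984741211]]
bright 465 [389.6 162.9] ((694.2899780273438, -172.16128540039062), (97.54911041259766, 37.11271286010742), 76.42760467529297) [[664.7999877929688, -215.1999969482422], [700.9000244140625, -223.89999389648438], [723.7999877929688, -129.10000610351562], [687.7000122070312, -120.4000015258789]]
dark 49 [375.1 225.2] ((530.3577270507812, -130.33761596679688), (20.946149826049805, 17.251935958862305), 76.57282257080078) [[519.5, -138.5], [536.2999877929688, -142.5], [541.2000122070312, -122.19999694824219], [524.4000244140625, -118.0999984741211]]
```

Run:
```python
from h import *
S=8
def full(p,r): return (np.asarray(p,float)+.5)/S-.5+np.array([r[0],r[2]])
def comps(n,f,r,fn,minA,z,op=5):
    a=cv2.resize(f[r[2]:r[3],r[0]:r[1]],None,fx=S,fy=S,interpolation=cv2.INTER_CUBIC)
    m=fn(a.astype(int),cv2.cvtColor(a,cv2.COLOR_RGB2HSV).astype(int)).astype(np.uint8)*255
    m=cv2.morphologyEx(m,cv2.MORPH_OPEN,np.ones((op,op)))
    cs,_=cv2.findContours(m,0,2)
    for c in cs:
        A=cv2.contourArea(c)/S/S
        if A>minA:
            px=full(c[:,0],r); P=np.array([onz(n,q,z)[:2] for q in px],np.float32)*1000
            rc=cv2.minAreaRect(P); M=cv2.moments(c)
            cen=onz(n,full((M['m10']/M['m00'],M['m01']/M['m00']),r),z)[:2]*1000
            print(n,round(A),"px",px.mean(0).round(0),"cen",cen.round(1),"rect",np.round(rc[0],1),np.round(rc[1],1),round(rc[2],2))
ft=np.load("pics/top0.npy");fs=np.load("pics/scene0.npy")
print(ft[183,268],ft[165,300],fs[205,368],fs[225,340], ft[200,372],ft[188,366])
print("module");
for n,f,r in (("top",ft,(240,290,172,236)),("scene",fs,(340,395,160,216))):
    for t in (128,150): comps(n,f,r,lambda a,h:(a.min(2)>t)|(a[...,1]>a[...,0]+15)|(a.max(2)<70),300,.004)
print("sink")
comps("top",ft,(240,290,172,236),lambda a,h:a.max(2)<75,20,.040,9)
print("guides")
for n,f,r in (("top",ft,(345,415,172,212)),("scene",fs,(222,276,200,240))):
    for t in (155,165): comps(n,f,r,lambda a,h:a.min(2)>t,8,.020,3)
print("lip scene"); comps("scene",fs,(215,285,235,262),lambda a,h:a.min(2)>165,100,.0275)
print("tab scene"); comps("scene",fs,(235,265,170,200),lambda a,h:a.max(2)<60,8,.05)
```

```text
[179 180 180] [122 124 132] [130 130 128] [83 83 89] [128 133 140] [144 147 149]
module
top 1420 px [263. 204.] cen [585.6 153.1] rect [586.  152.8] [ 85.2 124.1] 83.07
top 1319 px [264. 204.] cen [585.7 152.7] rect [585.6 152.7] [ 80.3 120. ] 82.37Traceback (most recent call last):
  File "<stdin>", line 20, in <module>
  File "<stdin>", line 12, in comps
  File "h.py", line 9, in onz
    o,d=ray(n,px);return o+d*(z-o[2])/d[2]
        ~~~^^^^^^
  File "h.py", line 5, in ray
    c=camera_info(n);K=np.array(c["K"]);V=np.array(c["view"])
ValueError: time passes only in moves, steps and waits
```

```bash
python3 - <<'E'
s=open("h.py").read()
s=s.replace("def ray","_C={n:camera_info(n) for n in ('scene','top')}\ndef ray",1).replace("c=camera_info(n)","c=_C[n]")
open("h.py","w").write(s+'''
S=8
def full(p,r): return (np.asarray(p,float)+.5)/S-.5+np.array([r[0],r[2]])
def comps(n,f,r,fn,minA,z,op=5):
    a=cv2.resize(f[r[2]:r[3],r[0]:r[1]],None,fx=S,fy=S,interpolation=cv2.INTER_CUBIC)
    m=fn(a.astype(int),cv2.cvtColor(a,cv2.COLOR_RGB2HSV).astype(int)).astype(np.uint8)*255
    m=cv2.morphologyEx(m,cv2.MORPH_OPEN,np.ones((op,op)))
    cs,_=cv2.findContours(m,0,2)
    for c in cs:
        A=cv2.contourArea(c)/S/S
        if A>minA:
            px=full(c[:,0],r); P=np.array([onz(n,q,z)[:2] for q in px],np.float32)*1000
            rc=cv2.minAreaRect(P); M=cv2.moments(c)
            cen=onz(n,full((M['m10']/M['m00'],M['m01']/M['m00']),r),z)[:2]*1000
            print(n,round(A),"px",px.mean(0).round(0),"cen",cen.round(1),"rect",np.round(rc[0],1),np.round(rc[1],1),round(rc[2],2))
''')
E
python3 - <<'E'
from h import *
ft=np.load("pics/top0.npy");fs=np.load("pics/scene0.npy")
print("module");comps("scene",fs,(340,395,160,216),lambda a,h:(a.min(2)>108)|(a[...,1]>a[...,0]+15)|(a.max(2)<55),300,.004)
print("sink")
comps("top",ft,(240,290,172,236),lambda a,h:a.max(2)<75,20,.040,9)
print("guides")
for n,f,r,ts in (("top",ft,(345,415,172,212),(155,165)),("scene",fs,(222,276,200,240),(115,130))):
    for t in ts: comps(n,f,r,lambda a,h:a.min(2)>t,8,.020,3)
print("lip scene"); comps("scene",fs,(215,285,235,262),lambda a,h:a.min(2)>130,100,.0275)
print("tab scene"); comps("scene",fs,(235,265,170,200),lambda a,h:a.max(2)<50,8,.067)
print("nest base top"); comps("top",ft,(340,420,145,245),lambda a,h:(h[...,1]<24)&(a.min(2)>127)|(a.min(2)>140),800,.014)
print(ft[240,410],ft[200,345],ft[230,392])
E
```

```text
module
scene 1007 px [368. 188.] cen [590.2 151.3] rect [586.6 151.3] [ 79.9 120.2] 82.51
sink
top 251 px [263. 198.] cen [587.3 149.3] rect [589.1 150. ] [49.6 56.7] 84.09
guides
top 35 px [399. 197.] cen [ 608.7 -197.9] rect [ 608.5 -197.8] [ 5.4 68.1] 76.6
top 35 px [365. 189.] cen [ 628.5 -110.1] rect [ 629.1 -110.3] [ 5.2 67.1] 76.2
top 21 px [401. 173.] cen [ 672.  -206.8] rect [ 670.8 -203.1] [ 7.9 29.8] 0.98
top 12 px [400. 192.] cen [ 622.6 -201.2] rect [ 622.4 -201.1] [ 4.  38.1] 76.98
top 18 px [401. 173.] cen [ 672.2 -206.9] rect [ 671.2 -203.2] [ 7.3 28.1] 0.98
scene 29 px [230. 221.] cen [ 610.1 -199.2] rect [ 610.2 -199.1] [ 4.5 65.6] 76.23
scene 30 px [268. 220.] cen [ 631.2 -111.7] rect [ 630.3 -111.5] [ 4.7 66.8] 76.68
lip scene
scene 127 px [246. 251.] cen [ 705.7 -176.3] rect [ 705.6 -175.6] [72.8 13.7] 77.82
tab scene
scene 11 px [262. 193.] cen [ 582.1 -111. ] rect [ 582.  -110.9] [ 3.5 30.3] 76.42
scene 113 px [251. 182.] cen [ 547.3 -133.7] rect [ 547.1 -134.1] [23.1 42.5] 89.71
nest base top
top 2368 px [382. 199.] cen [ 586.3 -143.6] rect [ 590.8 -147.7] [116.9 169.2] 76.6
[127 126 138] [118 118 128] [130 131 141]
```

```bash
cat >> h.py <<'E'
MOD=np.array([.5861,.1520]); MYAW=np.radians(-7.55)
SEAT=np.array([.6288,-.1565,.014]); NYAW=np.radians(-13.4)
def want(yaw,tilt=0):   # tool x = module x, z down, near edge up by tilt
    return R.from_euler('z',yaw)*R.from_euler('y',tilt)*R.from_euler('x',np.pi)
def todo(pos,rot):
    p,r,o=tcp()
    print("t %.2f"%o["time"],"dpos cm",(r.inv().apply(np.array(pos)-p)*100).round(2),"drot deg",np.degrees((r.inv()*rot).as_rotvec()).round(2),"F",np.round(o["wrist_force"],1),"open",round(o["opening"],4))
E
python3 -m handwheel '[{"delta_pos":[0,0,0],"delta_rot":[0,0,8.65],"jaw":0.65},{"delta_pos":[0,0,0],"delta_rot":[0,0,8.65],"jaw":0.65},{"delta_pos":[0,0,0],"delta_rot":[0,0,8.65],"jaw":0.65},{"delta_pos":[0,0,0],"delta_rot":[0,0,8.65],"jaw":0.65}]' 60
python3 - <<'E'
from h import *
todo([*MOD,.12],want(MYAW))
E
```

```text
time: 0.6
tool_pos: [0.2717, -0.5338, 0.2274]
ee_rot: [-0.003, 0.997, -0.076, -0.002]
wrist_force: [-0.1, -0.7, 0.8]
opening: 0.0556
t 0.60 dpos cm [ 20.75 -72.48  11.08] drot deg [-0.33  0.2  -1.14] F [-0.1 -0.7  0.8] open 0.0556
```

```bash
python3 -m handwheel '[{"delta_pos":[1.5,-5.15,0],"delta_rot":[0,0,0],"jaw":0.65},{"delta_pos":[1.5,-5.15,0],"delta_rot":[0,0,0],"jaw":0.65},{"delta_pos":[1.5,-5.15,0],"delta_rot":[0,0,0],"jaw":0.65},{"delta_pos":[1.5,-5.15,0],"delta_rot":[0,0,0],"jaw":0.65},{"delta_pos":[1.5,-5.15,0],"delta_rot":[0,0,0],"jaw":0.65},{"delta_pos":[1.5,-5.15,0],"delta_rot":[0,0,0],"jaw":0.65},{"delta_pos":[1.5,-5.15,0],"delta_rot":[0,0,0],"jaw":0.65},{"delta_pos":[1.5,-5.15,0],"delta_rot":[0,0,0],"jaw":0.65},{"delta_pos":[1.5,-5.15,0],"delta_rot":[0,0,0],"jaw":0.65},{"delta_pos":[1.5,-5.15,0],"delta_rot":[0,0,0],"jaw":0.65},{"delta_pos":[1.5,-5.15,0],"delta_rot":[0,0,0],"jaw":0.65},{"delta_pos":[1.5,-5.15,0],"delta_rot":[0,0,0],"jaw":0.65},{"delta_pos":[1.5,-5.15,0],"delta_rot":[0,0,0],"jaw":0.65},{"delta_pos":[1.5,-5.15,0],"delta_rot":[0,0,0],"jaw":0.65}]'
python3 - <<'E'
from h import *
todo([*MOD,.12],want(MYAW))
E
```

```text
time: 2.35
tool_pos: [0.5969, 0.1655, 0.2241]
ee_rot: [-0.005, 0.997, -0.08, -0.006]
wrist_force: [0.0, -0.4, -0.2]
opening: 0.0555
t 2.35 dpos cm [-0.72  1.61 10.4 ] drot deg [-0.58  0.68 -1.68] F [ 0.  -0.4 -0.2] open 0.0555
```

```bash
python3 -m handwheel '[{"delta_pos":[-0.4,0.8,5.2],"delta_rot":[-0.5,0.6,-1.6],"jaw":0.65},{"delta_pos":[-0.3,0.8,5.2],"delta_rot":[0,0,0],"jaw":0.65},{"delta_pos":[0,0,0],"delta_rot":[0,0,0],"jaw":0.65}]'
python3 - <<'E'
from h import *
todo([*MOD,.009],want(MYAW))
for n in ("top","scene"):
    f=grab_frame(n); np.save(f"pics/{n}1.npy",f)
    x,y=proj(n,[*MOD,.02]).astype(int); c=cv2.resize(f[y-45:y+45,x-60:x+60,::-1],None,fx=4,fy=4,interpolation=cv2.INTER_CUBIC)
    cv2.imwrite(f"pics/{n}1.png",c)
a=np.hstack([cv2.imread(f"pics/{n}1.png") for n in("top","scene")]);cv2.imwrite("pics/both1.png",cv2.resize(a,(800,300)))
E
```

```text
time: 2.72
tool_pos: [0.5878, 0.1562, 0.115]
ee_rot: [-0.001, 0.998, -0.063, -0.002]
wrist_force: [-0.9, 0.2, -0.5]
opening: 0.0553
t 2.73 dpos cm [-0.07  0.45 10.6 ] drot deg [-0.06  0.24  0.35] F [-0.9  0.2 -0.5] open 0.0553
```

View pics/both1.png

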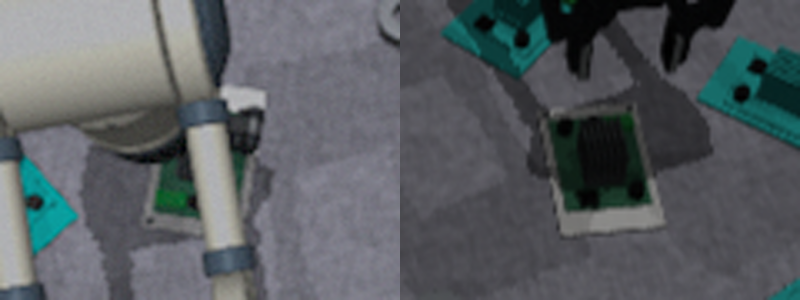

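Scene crop (right): fingers straddle the sink (at about (603,150) in the crop) with the module undisturbed. Descend.

```bash
python3 -m handwheel '[{"delta_pos":[-0.1,0.45,4],"delta_rot":[0,0.2,0.35],"jaw":0.65},{"delta_pos":[0,0,4],"delta_rot":[0,0,0],"jaw":0.65},{"delta_pos":[0,0,0],"delta_rot":[0,0,0],"jaw":0.65}]'
python3 - <<'E'
from h import *
todo([*MOD,.009],want(MYAW))
E
```

```text
time: 3.2
tool_pos: [0.597, 0.1538, 0.0534]
ee_rot: [-0.005, 0.998, -0.067, 0.014]
wrist_force: [-0.3, -0.5, 0.4]
opening: 0.0555
t 3.20 dpos cm [-1.18  0.38  4.41] drot deg [-0.64 -1.57 -0.09] F [-0.3 -0.5  0.4] open 0.0555
```

```bash
python3 -m handwheel '[{"delta_pos":[-0.6,0.2,0],"delta_rot":[-0.6,-1.5,0],"jaw":0.65},{"delta_pos":[-0.5,0.2,0],"delta_rot":[0,0,0],"jaw":0.65},{"delta_pos":[0,0,0],"delta_rot":[0,0,0],"jaw":0.65}]'
python3 - <<'E'
from h import *
todo([*MOD,.009],want(MYAW))
print(tcp()[2]["q"].round(3))
E
```

```text
time: 3.58
tool_pos: [0.5892, 0.1519, 0.0628]
ee_rot: [-0.002, 0.998, -0.067, 0.006]
wrist_force: [0.1, -0.6, 0.1]
opening: 0.0555
t 3.58 dpos cm [-0.37  0.06  5.38] drot deg [-0.24 -0.65 -0.11] F [ 0.1 -0.6  0.1] open 0.0555
[0.196 0.135 1.483 0.    1.512 1.901]
```

```bash
python3 -m handwheel '[{"delta_pos":[-0.3,0.05,1],"delta_rot":[-0.2,-0.6,0],"jaw":0.65},{"delta_pos":[0,0,1],"delta_rot":[0,0,0],"jaw":0.65},{"delta_pos":[0,0,1],"delta_rot":[0,0,0],"jaw":0.65},{"delta_pos":[0,0,0],"delta_rot":[0,0,0],"jaw":0.65},{"delta_pos":[0,0,0],"delta_rot":[0,0,0],"jaw":0.65}]'
python3 - <<'E'
from h import *
todo([*MOD,.009],want(MYAW))
E
```

```text
time: 4.2
tool_pos: [0.5857, 0.1519, 0.0304]
ee_rot: [-0.0, 0.998, -0.067, -0.0]
wrist_force: [0.2, -0.4, 0.3]
opening: 0.0559
t 4.20 dpos cm [ 0.03 -0.02  2.14] drot deg [-0.01  0.03 -0.1 ] F [ 0.2 -0.4  0.3] open 0.0559
```

```bash
python3 -m handwheel '[{"delta_pos":[0,0,0.7],"delta_rot":[0,0,0],"jaw":0.65},{"delta_pos":[0,0,0.7],"delta_rot":[0,0,0],"jaw":0.65},{"delta_pos":[0,0,0.6],"delta_rot":[0,0,0],"jaw":0.65},{"delta_pos":[0,0,0],"delta_rot":[0,0,0],"jaw":0.65},{"delta_pos":[0,0,0],"delta_rot":[0,0,0],"jaw":0.2},{"delta_pos":[0,0,0],"delta_rot":[0,0,0],"jaw":0.2},{"delta_pos":[0,0,0],"delta_rot":[0,0,0],"jaw":0.2},{"delta_pos":[0,0,0],"delta_rot":[0,0,0],"jaw":0.2},{"delta_pos":[0,0,0],"delta_rot":[0,0,0],"jaw":0.2},{"delta_pos":[0,0,0],"delta_rot":[0,0,0],"jaw":0.2}]' 60
python3 - <<'E'
from h import *
todo([*MOD,.009],want(MYAW)); print(tcp()[0])
E
```

```text
time: 5.45
tool_pos: [0.5861, 0.152, 0.0095]
ee_rot: [-0.0, 0.998, -0.067, 0.0]
wrist_force: [0.2, 0.5, -1.8]
opening: 0.0287
t 5.45 dpos cm [-0.   -0.    0.05] drot deg [-0.04 -0.02 -0.11] F [ 0.2  0.5 -1.8] open 0.0287
[0.58610184 0.15197558 0.00946242]
```

```bash
python3 -m handwheel '[{"delta_pos":[0,0,-1],"delta_rot":[0,0,0],"jaw":0.1},{"delta_pos":[0,0,-1.5],"delta_rot":[0,0,0],"jaw":0.1},{"delta_pos":[0,0,-2],"delta_rot":[0,0,0],"jaw":0.1},{"delta_pos":[0,0,-2],"delta_rot":[0,0,0],"jaw":0.1},{"delta_pos":[0,0,-2],"delta_rot":[0,0,0],"jaw":0.1},{"delta_pos":[0,0,-1.5],"delta_rot":[0,0,0],"jaw":0.1},{"delta_pos":[0,0,-1],"delta_rot":[0,0,0],"jaw":0.1},{"delta_pos":[0,0,0],"delta_rot":[0,0,0],"jaw":0.1},{"delta_pos":[0,0,0],"delta_rot":[0,0,0],"jaw":0.1}]'
cat >> h.py <<'E'
ZO=.0095 # TCP above module underside
def modpts():  # module points in seat frame (mm), tilt deg
    p,r,o=tcp(); N=R.from_euler('z',NYAW)
    X=lambda v:N.inv().apply(p+r.apply(np.array(v))-SEAT)*1000
    m=(N.inv()*r*R.from_euler('x',np.pi)).as_euler('zyx',degrees=True)
    print("t %.2f"%o["time"],"far",X([.06,0,ZO]).round(1),"near",X([-.06,0,ZO]).round(1),"yaw,tilt,roll",m.round(2),"F seat",N.inv().apply(o["wrist_force"]).round(1),"open",round(o["opening"],4))
def farto(x,y,z,tiltdeg): # mm in seat frame
    N=R.from_euler('z',NYAW); w=want(NYAW,np.radians(tiltdeg))
    todo(SEAT+N.apply(np.array([x,y,z])/1000)-w.apply([.06,0,ZO]),w)
E
python3 - <<'E'
from h import *
modpts(); farto(44,0,80,11.5)
E
```

```text
time: 6.58
tool_pos: [0.586, 0.1518, 0.1287]
ee_rot: [-0.0, 0.998, -0.067, 0.001]
wrist_force: [-0.8, -0.4, -3.1]
opening: 0.0292
t 6.58 far [-53.4 296.  105.3] near [-172.8  284.   105.1] yaw,tilt,roll [ 5.75 -0.1   0.06] F seat [-0.7 -0.6 -3.1] open 0.0292
t 6.58 dpos cm [ 7.07 29.86  1.33] drot deg [  0.52 -11.59   5.73] F [-0.8 -0.4 -3.1] open 0.0292
```

```bash
python3 -m handwheel '[{"delta_pos":[0.3,1,0],"delta_rot":[0,0,2],"jaw":0.1},{"delta_pos":[0.6,2,0],"delta_rot":[0,0,2],"jaw":0.1},{"delta_pos":[0.3,3,0],"delta_rot":[0,0,1.7],"jaw":0.1},{"delta_pos":[0.3,3,0],"delta_rot":[0,0,0],"jaw":0.1},{"delta_pos":[0.3,3,0],"delta_rot":[0,0,0],"jaw":0.1},{"delta_pos":[0.3,3,0],"delta_rot":[0,0,0],"jaw":0.1},{"delta_pos":[0.3,3,0],"delta_rot":[0,0,0],"jaw":0.1},{"delta_pos":[0.3,3,0],"delta_rot":[0,0,0],"jaw":0.1},{"delta_pos":[0.3,3,0],"delta_rot":[0,0,0],"jaw":0.1},{"delta_pos":[0.3,2,0],"delta_rot":[0,0,0],"jaw":0.1},{"delta_pos":[0.3,1,0],"delta_rot":[0,0,0],"jaw":0.1},{"delta_pos":[0,0,0],"delta_rot":[0,-3,0],"jaw":0.1},{"delta_pos":[0,0,0],"delta_rot":[0,-4,0],"jaw":0.1},{"delta_pos":[0,0,0],"delta_rot":[0,-3,0],"jaw":0.1},{"delta_pos":[0,0,0],"delta_rot":[0,-1.5,0],"jaw":0.1},{"delta_pos":[0,0,0],"delta_rot":[0,0,0],"jaw":0.1},{"delta_pos":[0,0,0],"delta_rot":[0,0,0],"jaw":0.1}]'
python3 - <<'E'
from h import *
modpts(); farto(44,0,30,11.5)
E
```

```text
time: 8.7
tool_pos: [0.5523, -0.1449, 0.1214]
ee_rot: [-0.011, 0.985, -0.133, -0.106]
wrist_force: [0.0, -0.4, -3.6]
opening: 0.0292
t 8.70 far [-20.5  -8.5  85.4] near [-137.7   -4.4  110.8] yaw,tilt,roll [-1.92 12.25  0.03] F seat [ 0.1 -0.4 -3.6] open 0.0292
t 8.70 dpos cm [ 7.44 -0.89  4.12] drot deg [-0.01  0.75 -1.91] F [ 0.  -0.4 -3.6] open 0.0292
```

```bash
python3 -m handwheel '[{"delta_pos":[0.8,-0.2,-0.17],"delta_rot":[0,0.3,-1],"jaw":0.1},{"delta_pos":[1.3,-0.3,-0.27],"delta_rot":[0,0.4,-0.9],"jaw":0.1},{"delta_pos":[1.3,-0.2,-0.27],"delta_rot":[0,0,0],"jaw":0.1},{"delta_pos":[1.3,-0.2,-0.27],"delta_rot":[0,0,0],"jaw":0.1},{"delta_pos":[1.0,0,-0.2],"delta_rot":[0,0,0],"jaw":0.1},{"delta_pos":[0.6,0,-0.13],"delta_rot":[0,0,0],"jaw":0.1},{"delta_pos":[0,0,0],"delta_rot":[0,0,0],"jaw":0.1},{"delta_pos":[0.2,0,1],"delta_rot":[0,0,0],"jaw":0.1},{"delta_pos":[0.2,0,1.0],"delta_rot":[0,0,0],"jaw":0.1},{"delta_pos":[0.2,0,1.0],"delta_rot":[0,0,0],"jaw":0.1},{"delta_pos":[0.2,0,1.0],"delta_rot":[0,0,0],"jaw":0.1},{"delta_pos":[0.1,0,0.5],"delta_rot":[0,0,0],"jaw":0.1},{"delta_pos":[0,0,0],"delta_rot":[0,0,0],"jaw":0.1},{"delta_pos":[0,0,0],"delta_rot":[0,0,0],"jaw":0.1}]'
python3 - <<'E'
from h import *
modpts(); farto(40,0,8,11.5)
for n in ("top","scene"):
    f=grab_frame(n); np.save(f"pics/{n}2.npy",f)
    x,y=proj(n,SEAT).astype(int); c=cv2.resize(f[y-50:y+50,x-65:x+65,::-1],(400,308),interpolation=cv2.INTER_CUBIC)
    cv2.imwrite(f"pics/{n}2.png",c)
a=np.hstack([cv2.imread(f"pics/{n}2.png") for n in("top","scene")]);cv2.imwrite("pics/both2.png",a)
E
```

```text
time: 10.45
tool_pos: [0.6217, -0.1505, 0.0723]
ee_rot: [-0.012, 0.989, -0.113, -0.098]
wrist_force: [0.6, -0.1, -3.7]
opening: 0.0286
t 10.45 far [48.7  4.5 37.3] near [-69.    3.8  60.8] yaw,tilt,roll [ 0.35 11.29  0.02] F seat [ 0.6 -0.  -3.7] open 0.0286
t 10.45 dpos cm [-0.28  0.42  3.02] drot deg [-0.02 -0.21  0.36] F [ 0.6 -0.1 -3.7] open 0.0286
```

View pics/both2.png

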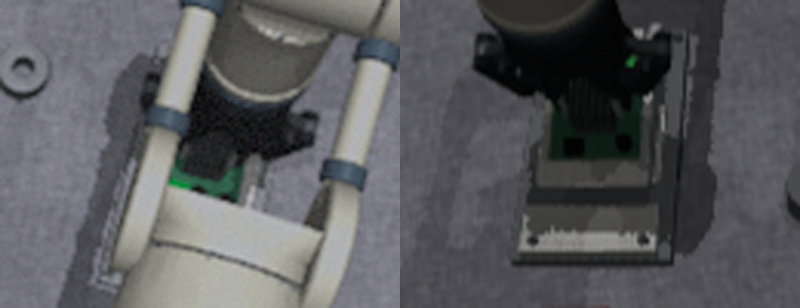

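Scene crop (right): module held tilted, far edge at rows ~185, between lip (515–670, 205–255) edges, slightly to +y as computed. Correct y and descend.

```bash
python3 -m handwheel '[{"delta_pos":[-0.7,0.2,0.1],"delta_rot":[0,0,0.3],"jaw":0.1},{"delta_pos":[-0.2,0.2,0.5],"delta_rot":[0,-0.2,0],"jaw":0.1},{"delta_pos":[0.1,0,0.6],"delta_rot":[0,0,0],"jaw":0.1},{"delta_pos":[0.1,0,0.6],"delta_rot":[0,0,0],"jaw":0.1},{"delta_pos":[0.1,0,0.5],"delta_rot":[0,0,0],"jaw":0.1},{"delta_pos":[0,0,0.3],"delta_rot":[0,0,0],"jaw":0.1},{"delta_pos":[0,0,0],"delta_rot":[0,0,0],"jaw":0.1},{"delta_pos":[0,0,0],"delta_rot":[0,0,0],"jaw":0.1}]'
python3 - <<'E'
from h import *
modpts(); farto(40,0,2,11.5)
f=grab_frame("scene"); np.save("pics/s3.npy",f)
x,y=proj("scene",SEAT+[.04,-.01,0]).astype(int); cv2.imwrite("pics/s3.png",cv2.resize(f[y-35:y+35,x-45:x+45,::-1],(720,560),interpolation=cv2.INTER_CUBIC)); print(x-45,y-35)
E
```

```text
time: 11.55
tool_pos: [0.6094, -0.1521, 0.0467]
ee_rot: [-0.012, 0.988, -0.116, -0.099]
wrist_force: [-0.5, 0.3, -3.1]
opening: 0.0292
t 11.55 far [37.  -0.1 11.5] near [-80.6  -0.2  35.3] yaw,tilt,roll [ 0.03 11.46  0.02] F seat [-0.6  0.2 -3.1] open 0.0292
t 11.55 dpos cm [ 0.48 -0.02  0.86] drot deg [-0.02 -0.04  0.03] F [-0.5  0.3 -3.1] open 0.0292
202 204
```

View pics/s3.png

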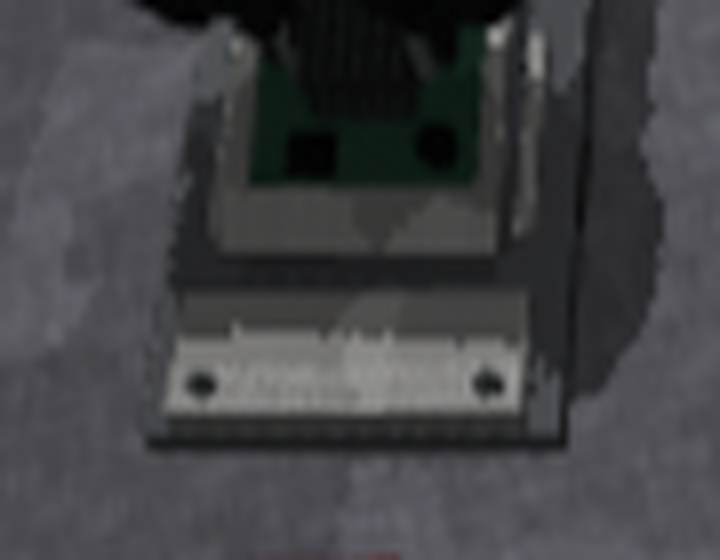

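Crop (8x, offset 202,204): plate far edge from (213,252) to (497,250); lip top front edge (180,292)–(530,288), rear (165,415)–(522,413); right guide x≈518–545.

Run:
```python
from h import *
N=R.from_euler('z',NYAW)
def s(u,v,z,n="scene"): return (N.inv().apply(onz(n,((u+.5)/8-.5+202,(v+.5)/8-.5+204),.014+z/1000)-SEAT)*1000).round(1)
print("far edge",s(213,252,15.4),s(497,250,15.4))
print("lip",s(180,292,13.5),s(530,288,13.5),s(165,415,13.5),s(522,413,13.5))
print("guide end inner/outer",s(513,236,6),s(535,236,6))
print("holes",s(202,383,13.5),s(489,382,13.5))
print("base far corners",s(150,437,0),s(565,435,0))
print("top guides in seat frame")
```

```text
far edge [ 38.  -42.9  15.4] [37.8 38.7 15.4]
lip [ 50.  -51.1  13.5] [49.2 48.8 13.5] [ 88.9 -50.1  13.5] [88.8 49.3 13.5]
guide end inner/outer [27.7 41.5  6. ] [27.7 48.   6. ]
holes [ 79.  -41.1  13.5] [79.1 39.3 13.5]
base far corners [ 88.9 -57.    0. ] [88.9 60.   0. ]
top guides in seat frame
```

```bash
cat >> h.py <<'E'
SEAT=SEAT+R.from_euler('z',NYAW).apply([.0007,.0008,0])
E
python3 - <<'E'
from h import *
modpts(); farto(44,0,2,9.5)
E
```

```text
t 11.60 far [36.3 -0.9 11.5] near [-81.3  -1.   35.3] yaw,tilt,roll [ 0.03 11.45  0.02] F seat [ 0.1 -0.3 -3.8] open 0.029
t 11.60 dpos cm [ 0.91 -0.1   0.98] drot deg [-0.02  1.95  0.03] F [ 0.  -0.3 -3.8] open 0.029
```

```bash
python3 -m handwheel '[{"delta_pos":[0.3,-0.1,0.2],"delta_rot":[0,1,0],"jaw":0.1},{"delta_pos":[0.3,0,0.3],"delta_rot":[0,1,0],"jaw":0.1},{"delta_pos":[0.25,0,0.25],"delta_rot":[0,0,0],"jaw":0.1},{"delta_pos":[0,0,0.1],"delta_rot":[0,0,0],"jaw":0.1},{"delta_pos":[0,0,0],"delta_rot":[0,0,0],"jaw":0.1},{"delta_pos":[0,0,0],"delta_rot":[0,0,0],"jaw":0.1}]'
python3 - <<'E'
from h import *
modpts(); farto(50,0,1,9.5)
E
```

```text
time: 12.35
tool_pos: [0.6169, -0.1527, 0.0365]
ee_rot: [-0.01, 0.99, -0.116, -0.08]
wrist_force: [-0.2, 0.1, -3.3]
opening: 0.0292
t 12.35 far [44.6  0.1  3.5] near [-73.9   0.1  22.8] yaw,tilt,roll [0.03 9.28 0.02] F seat [-0.2  0.1 -3.3] open 0.0292
t 12.35 dpos cm [0.58 0.01 0.13] drot deg [-0.02 -0.22  0.03] F [-0.2  0.1 -3.3] open 0.0292
```

```bash
python3 -m handwheel '[{"delta_pos":[0.2,0,0.1],"delta_rot":[0,-0.2,0],"jaw":0.1},{"delta_pos":[0.2,0,0],"delta_rot":[0,0,0],"jaw":0.1},{"delta_pos":[0.2,0,0],"delta_rot":[0,0,0],"jaw":0.1},{"delta_pos":[0,0,0],"delta_rot":[0,0,0],"jaw":0.1}]'
python3 - <<'E'
from h import *
modpts(); farto(54,0,1,9.5)
E
```

```text
time: 12.85
tool_pos: [0.6231, -0.1542, 0.0345]
ee_rot: [-0.01, 0.99, -0.116, -0.082]
wrist_force: [-0.6, 0.2, -3.9]
opening: 0.0293
t 12.85 far [50.9  0.1  1.3] near [-67.5   0.1  21. ] yaw,tilt,roll [0.03 9.48 0.02] F seat [-0.6  0.1 -3.9] open 0.0293
t 12.85 dpos cm [ 0.31  0.01 -0.03] drot deg [-0.02 -0.02  0.03] F [-0.6  0.2 -3.9] open 0.0293
```

```bash
python3 -m handwheel '[{"delta_pos":[0.15,0,-0.02],"delta_rot":[0,0,0],"jaw":0.1},{"delta_pos":[0.15,0,-0.02],"delta_rot":[0,0,0],"jaw":0.1},{"delta_pos":[0,0,0],"delta_rot":[0,0,0],"jaw":0.1}]'
python3 -m handwheel '[{"delta_pos":[0.15,0,-0.03],"delta_rot":[0,0,0],"jaw":0.1},{"delta_pos":[0,0,0],"delta_rot":[0,0,0],"jaw":0.1}]'
python3 - <<'E'
from h import *
modpts()
E
```

```text
time: 13.22
tool_pos: [0.6263, -0.155, 0.0344]
ee_rot: [-0.01, 0.99, -0.116, -0.082]
wrist_force: [-0.3, 0.5, -3.3]
opening: 0.0292
time: 13.48
tool_pos: [0.6279, -0.1554, 0.0345]
ee_rot: [-0.01, 0.99, -0.116, -0.082]
wrist_force: [-0.7, -0.2, -4.0]
opening: 0.0295
t 13.47 far [55.7  0.1  1.3] near [-62.6   0.   21. ] yaw,tilt,roll [0.03 9.48 0.02] F seat [-0.6 -0.4 -4. ] open 0.0295
```

Now 1 mm steps, reading force after each.

```bash
for i in 1; do python3 -m handwheel '[{"delta_pos":[0.1,0,-0.02],"delta_rot":[0,0,0],"jaw":0.1},{"delta_pos":[0,0,0],"delta_rot":[0,0,0],"jaw":0.1}]'
python3 -c "from h import *;modpts()"; done
python3 -m handwheel '[{"delta_pos":[0.1,0,-0.02],"delta_rot":[0,0,0],"jaw":0.1},{"delta_pos":[0,0,0],"delta_rot":[0,0,0],"jaw":0.1}]'
python3 -c "from h import *;modpts()"
```

```text
time: 13.72
tool_pos: [0.6289, -0.1556, 0.0346]
ee_rot: [-0.01, 0.99, -0.116, -0.082]
wrist_force: [0.2, -1.8, -3.2]
opening: 0.0291
t 13.72 far [56.8  0.1  1.3] near [-61.5   0.   21.1] yaw,tilt,roll [0.03 9.48 0.02] F seat [ 0.6 -1.7 -3.2] open 0.0291
time: 13.98
tool_pos: [0.6299, -0.1558, 0.0346]
ee_rot: [-0.01, 0.99, -0.116, -0.082]
wrist_force: [0.2, 0.4, -3.9]
opening: 0.0291
t 13.97 far [57.9  0.2  1.3] near [-60.5   0.1  21.1] yaw,tilt,roll [0.03 9.48 0.02] F seat [ 0.1  0.4 -3.9] open 0.0291
```

```bash
python3 -m handwheel '[{"delta_pos":[0.1,0,-0.02],"delta_rot":[0,0,0],"jaw":0.1},{"delta_pos":[0,0,0],"delta_rot":[0,0,0],"jaw":0.1}]' >/dev/null
python3 -c "from h import *;modpts()"
python3 -m handwheel '[{"delta_pos":[0.1,0,-0.02],"delta_rot":[0,0,0],"jaw":0.1},{"delta_pos":[0,0,0],"delta_rot":[0,0,0],"jaw":0.1}]' > /dev/null
python3 -c "from h import *;modpts()"
```

```text
t 14.22 far [59.   0.1  1.4] near [-59.4   0.1  21.1] yaw,tilt,roll [0.03 9.48 0.02] F seat [ 0.3  0.3 -3.4] open 0.0291
t 14.47 far [60.1  0.1  1.4] near [-58.3   0.1  21.2] yaw,tilt,roll [0.03 9.48 0.02] F seat [ 0.2 -0.5 -3.9] open 0.0292
```

```bash
python3 -m handwheel '[{"delta_pos":[0.1,0,-0.01],"delta_rot":[0,0,0],"jaw":0.1},{"delta_pos":[0,0,0],"delta_rot":[0,0,0],"jaw":0.1}]' >/dev/null
python3 -c "from h import *;modpts()"
```

```text
t 14.72 far [61.1  0.2  1.3] near [-57.2   0.1  21.1] yaw,tilt,roll [0.03 9.48 0.02] F seat [ 0.2  0.2 -3.8] open 0.0289
```

```bash
python3 -m handwheel '[{"delta_pos":[0.1,0,-0.01],"delta_rot":[0,0,0],"jaw":0.1},{"delta_pos":[0,0,0],"delta_rot":[0,0,0],"jaw":0.1}]' >/dev/null
python3 -c "from h import *;modpts()"
```

```text
t 14.97 far [61.7  0.1  1.3] near [-56.6   0.1  21.2] yaw,tilt,roll [0.02 9.55 0.02] F seat [-1.3  0.4 -2.1] open 0.0289
```

```bash
python3 -m handwheel '[{"delta_pos":[0.1,0,-0.01],"delta_rot":[0,0,0],"jaw":0.1},{"delta_pos":[0,0,0],"delta_rot":[0,0,0],"jaw":0.1}]' >/dev/null
python3 -c "from h import *;modpts()"
```

```text
t 15.22 far [62.1  0.2  1.3] near [-56.2   0.1  21.4] yaw,tilt,roll [0.02 9.65 0.02] F seat [-3.   0.2 -0.8] open 0.0291
```

```bash
python3 -m handwheel '[{"delta_pos":[0.1,0,-0.02],"delta_rot":[0,0,0],"jaw":0.1},{"delta_pos":[0,0,0],"delta_rot":[0,0,0],"jaw":0.1}]' >/dev/null
python3 -c "from h import *;modpts()"
```

```text
t 15.47 far [62.4  0.1  1.2] near [-55.9   0.1  21.6] yaw,tilt,roll [0.01 9.76 0.03] F seat [-4.   0.6 -1.8] open 0.029
```

```bash
python3 -m handwheel '[{"delta_pos":[0.1,0,-0.02],"delta_rot":[0,0,0],"jaw":0.1},{"delta_pos":[0,0,0],"delta_rot":[0,0,0],"jaw":0.1}]' >/dev/null
python3 -c "from h import *;modpts()"
```

```text
t 15.72 far [62.6  0.2  1.2] near [-55.7   0.2  21.8] yaw,tilt,roll [0.01 9.88 0.03] F seat [-4.3 -0.4 -0.7] open 0.029
```

```bash
python3 -m handwheel '[{"delta_pos":[0.06,0,0.15],"delta_rot":[0,1.5,0],"jaw":0.1},{"delta_pos":[0.06,0,0.15],"delta_rot":[0,1.5,0],"jaw":0.1}]' >/dev/null
python3 -c "from h import *;modpts()"
```

```text
t 15.97 far [63.3  0.2  1.1] near [-55.8   0.2  15.7] yaw,tilt,roll [0.01 6.97 0.03] F seat [-8.6  0.3  0. ] open 0.0293
```

```bash
python3 -m handwheel '[{"delta_pos":[0.02,0,0.15],"delta_rot":[0,1.5,0],"jaw":0.1},{"delta_pos":[0.02,0,0.15],"delta_rot":[0,1.5,0],"jaw":0.1}]' >/dev/null
python3 -c "from h import *;modpts()"
```

```text
t 16.23 far [63.1  0.2  1.1] near [-56.6   0.2   9.5] yaw,tilt,roll [0.   4.   0.03] F seat [-5.   0.5 -2.2] open 0.0292
```

```bash
python3 -m handwheel '[{"delta_pos":[0.04,0,0.15],"delta_rot":[0,1.3,0],"jaw":0.1},{"delta_pos":[0.04,0,0.14],"delta_rot":[0,1.2,0],"jaw":0.1}]' >/dev/null
python3 -c "from h import *;modpts()"
```

```text
t 16.48 far [63.3  0.2  1. ] near [-56.7   0.2   4.1] yaw,tilt,roll [-0.    1.49  0.03] F seat [-6.6  0.2  0.4] open 0.0295
```

```bash
python3 -m handwheel '[{"delta_pos":[0.04,0,0.12],"delta_rot":[0,0.8,0],"jaw":0.1},{"delta_pos":[0.04,0,0.1],"delta_rot":[0,0.6,0],"jaw":0.1}]' >/dev/null
python3 -c "from h import *;modpts()"
```

```text
t 16.73 far [63.2  0.2  0.3] near [-56.8   0.2   0.6] yaw,tilt,roll [-0.01  0.12  0.03] F seat [-5.8 -1.6 -0.7] open 0.0293
```

```bash
python3 -m handwheel '[{"delta_pos":[0.04,0,0.05],"delta_rot":[0,0.1,0],"jaw":0.1},{"delta_pos":[0.04,0,0.05],"delta_rot":[0,0,0],"jaw":0.1}]' >/dev/null
python3 -c "from h import *;modpts()"
```

```text
t 16.98 far [63.1  0.2 -0.1] near [-56.9   0.2   0. ] yaw,tilt,roll [-0.02  0.07  0.03] F seat [-6.9  0.6  2.1] open 0.0292
```

```bash
python3 -m handwheel '[{"delta_pos":[0.05,0,0.08],"delta_rot":[0,0,0],"jaw":0.1},{"delta_pos":[0.04,0,0.05],"delta_rot":[0,0,0],"jaw":0.1}]' >/dev/null
python3 - <<'E'
from h import *
modpts(); 
f=grab_frame("scene"); np.save("pics/s4.npy",f)
x,y=proj("scene",SEAT+[.0,-.01,0]).astype(int); cv2.imwrite("pics/s4.png",cv2.resize(f[y-45:y+45,x-55:x+55,::-1],(770,630)[:2],interpolation=cv2.INTER_CUBIC)[:600]); print(x-55,y-45)
E
```

```text
t 17.23 far [63.2  0.2 -0.1] near [-56.8   0.2   0.1] yaw,tilt,roll [-0.03  0.11  0.03] F seat [-7.   0.1  0.2] open 0.0291
190 180
```

View pics/s4.png

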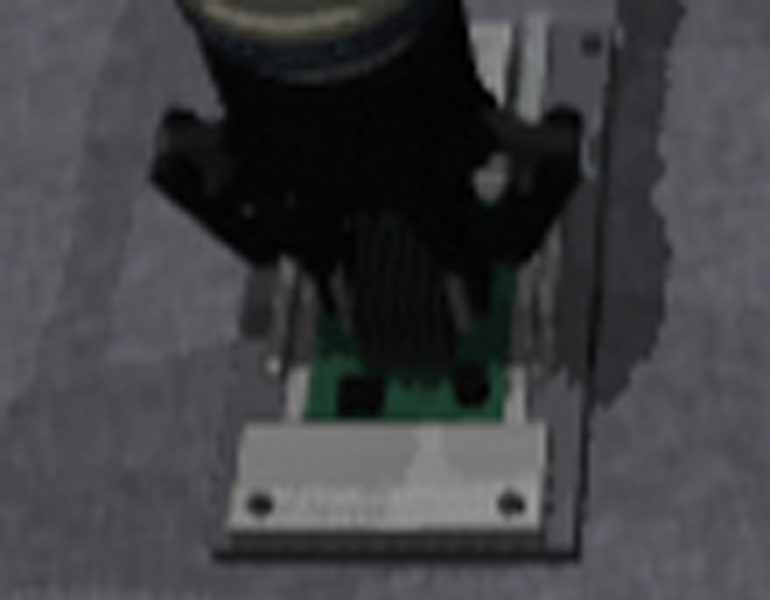

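Scene crop: the module lies between the guides (guides at about (285,300) and (545,300)), the far bare strip under the lip (edge at row ~425). One firmer press down, then release.

```bash
python3 -m handwheel '[{"delta_pos":[0.04,0,0.15],"delta_rot":[0,0,0],"jaw":0.1},{"delta_pos":[0.04,0,0.15],"delta_rot":[0,0,0],"jaw":0.1}]' >/dev/null
python3 -c "from h import *;modpts()"
```

```text
t 17.52 far [63.2  0.2 -0.2] near [-56.8   0.2   0.1] yaw,tilt,roll [-0.03  0.15  0.03] F seat [-9.7 -1.3  5.8] open 0.0291
```

```bash
python3 -m handwheel '[{"delta_pos":[0.0,0,0.05],"delta_rot":[0,0,0],"jaw":0.1},{"delta_pos":[0,0,0.03],"delta_rot":[0,0,0],"jaw":0.1}]' >/dev/null
python3 -c "from h import *;modpts()"
```

```text
t 17.77 far [63.   0.2 -0. ] near [-57.    0.2   0.2] yaw,tilt,roll [-0.03  0.11  0.03] F seat [-4.3  0.5 -1.3] open 0.0293
```

```bash
python3 -m handwheel '[{"delta_pos":[0,0,0],"delta_rot":[0,0,0],"jaw":0.4},{"delta_pos":[0,0,0],"delta_rot":[0,0,0],"jaw":0.5},{"delta_pos":[0,0,0],"delta_rot":[0,0,0],"jaw":0.6},{"delta_pos":[0,0,0],"delta_rot":[0,0,0],"jaw":0.65},{"delta_pos":[0,0,0],"delta_rot":[0,0,0],"jaw":0.65},{"delta_pos":[0,0,-0.5],"delta_rot":[0,0,0],"jaw":0.65},{"delta_pos":[0,0,-1],"delta_rot":[0,0,0],"jaw":0.65},{"delta_pos":[0,0,-2],"delta_rot":[0,0,0],"jaw":0.65},{"delta_pos":[0,0,-2],"delta_rot":[0,0,0],"jaw":0.65},{"delta_pos":[0,0,-2],"delta_rot":[0,0,0],"jaw":0.65},{"delta_pos":[0,0,-2],"delta_rot":[0,0,0],"jaw":0.65},{"delta_pos":[0,0,-1],"delta_rot":[0,0,0],"jaw":0.65},{"delta_pos":[0,0,0],"delta_rot":[0,0,0],"jaw":0.65},{"delta_pos":[0,0,0],"delta_rot":[0,0,0],"jaw":0.65}]'
cat >> h.py <<'E'
def tabto(x,z): # TCP to seat-frame x (mm), world z
    N=R.from_euler('z',NYAW); todo([*(SEAT+N.apply([x/1000,0,0]))[:2],z],want(NYAW))
    p,r,o=tcp(); print("tcp seat",(N.inv().apply(p-SEAT)*1000).round(1),"F seat",N.inv().apply(o["wrist_force"]).round(1))
E
python3 - <<'E'
from h import *
tabto(-99,.12)
E
```

```text
time: 19.52
tool_pos: [0.6359, -0.1574, 0.1414]
ee_rot: [0.001, 0.993, -0.117, 0.006]
wrist_force: [0.1, 0.6, -0.9]
opening: 0.0558
t 19.52 dpos cm [-10.57   0.     2.02] drot deg [ 0.01 -0.67 -0.02] F [ 0.1  0.6 -0.9] open 0.0558
tcp seat [  6.4  -0.  127.4] F seat [-0.1  0.7 -0.9]
```

```bash
python3 -m handwheel '[{"delta_pos":[-1,0,0],"delta_rot":[0,-0.6,0],"jaw":0.55},{"delta_pos":[-2,0,0],"delta_rot":[0,0,0],"jaw":0.55},{"delta_pos":[-2.5,0,0],"delta_rot":[0,0,0],"jaw":0.55},{"delta_pos":[-2.5,0,0],"delta_rot":[0,0,0],"jaw":0.55},{"delta_pos":[-1.5,0,0],"delta_rot":[0,0,0],"jaw":0.55},{"delta_pos":[-0.8,0,0],"delta_rot":[0,0,0],"jaw":0.55},{"delta_pos":[0,0,0],"delta_rot":[0,0,0],"jaw":0.55},{"delta_pos":[0,0,0],"delta_rot":[0,0,0],"jaw":0.55}]' >/dev/null
python3 - <<'E'
from h import *
tabto(-99,.037)
for n in ("scene","top"):
    f=grab_frame(n); np.save(f"pics/{n}5.npy",f); x,y=proj(n,SEAT+[-.03,0,0]).astype(int)
    cv2.imwrite(f"pics/{n}5.png",cv2.resize(f[y-50:y+50,x-50:x+50,::-1],(400,400),interpolation=cv2.INTER_CUBIC))
cv2.imwrite("pics/both5.png",np.hstack([cv2.imread(f"pics/{n}5.png") for n in("scene","top")]))
E
```

```text
t 20.52 dpos cm [0.72 0.03 9.72] drot deg [-0.03  0.77 -0.02] F [ 0.8 -0.1  0.2] open 0.0472
tcp seat [-104.9    0.2  120.3] F seat [0.8 0.1 0.2]
```

View pics/both5.png

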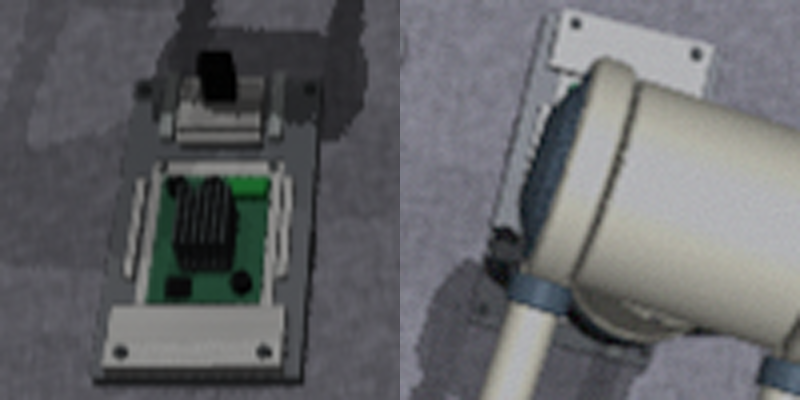

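Scene crop: module flat between guides, far edge under lip; clamp still open with a gap (near edge at row ~163, clamp lip at ~140), tab at (217,75). Descend on the tab.

```bash
python3 -m handwheel '[{"delta_pos":[0.4,0,0.8],"delta_rot":[0,0.7,0],"jaw":0.55},{"delta_pos":[0.2,0,1.2],"delta_rot":[0,0,0],"jaw":0.55},{"delta_pos":[0,0,1.2],"delta_rot":[0,0,0],"jaw":0.55},{"delta_pos":[0,0,1.2],"delta_rot":[0,0,0],"jaw":0.55},{"delta_pos":[0,0,1.2],"delta_rot":[0,0,0],"jaw":0.55},{"delta_pos":[0,0,1.0],"delta_rot":[0,0,0],"jaw":0.55},{"delta_pos":[0,0,0],"delta_rot":[0,0,0],"jaw":0.55},{"delta_pos":[0,0,0],"delta_rot":[0,0,0],"jaw":0.55}]' >/dev/null
python3 -c "from h import *;tabto(-99,.037)"
```

```text
t 21.62 dpos cm [-0.01  0.04  2.46] drot deg [-0.05  0.21 -0.02] F [ 0.5  0.8 -0.2] open 0.047
tcp seat [-98.8   0.3  47.6] F seat [ 0.2  0.9 -0.2]
```

```bash
python3 -m handwheel '[{"delta_pos":[0,0,0.8],"delta_rot":[0,0.2,0],"jaw":0.55},{"delta_pos":[0,0,0.8],"delta_rot":[0,0,0],"jaw":0.55},{"delta_pos":[0,0,0.7],"delta_rot":[0,0,0],"jaw":0.55},{"delta_pos":[0,0,0],"delta_rot":[0,0,0],"jaw":0.55},{"delta_pos":[0,0,0],"delta_rot":[0,0,0],"jaw":0.3},{"delta_pos":[0,0,0],"delta_rot":[0,0,0],"jaw":0.1},{"delta_pos":[0,0,0],"delta_rot":[0,0,0],"jaw":0.1},{"delta_pos":[0,0,0],"delta_rot":[0,0,0],"jaw":0.1},{"delta_pos":[0,0,0],"delta_rot":[0,0,0],"jaw":0.1}]' 30 >/dev/null
python3 -c "from h import *;tabto(-99,.037)"
```

```text
t 22.75 dpos cm [-0.06 -0.03  0.1 ] drot deg [ 0.01 -0.09 -0.04] F [-0.6 -1.4 -1.6] open 0.0191
tcp seat [-98.4  -0.3  24. ] F seat [-0.3 -1.5 -1.6]
```

```bash
python3 -m handwheel '[{"delta_pos":[0.3,0,0],"delta_rot":[0,0,0],"jaw":0.1},{"delta_pos":[0.3,0,0],"delta_rot":[0,0,0],"jaw":0.1},{"delta_pos":[0.3,0,0],"delta_rot":[0,0,0],"jaw":0.1}]' >/dev/null
python3 -c "from h import *;tabto(-86,.037)"
```

```text
t 23.12 dpos cm [ 0.64 -0.03  0.11] drot deg [ 0.01  0.38 -0.04] F [-5.7  0.2  2.4] open 0.019
tcp seat [-92.4  -0.3  24.1] F seat [-5.6 -1.1  2.4]
```

```bash
python3 -m handwheel '[{"delta_pos":[0.3,0,0],"delta_rot":[0,0.2,0],"jaw":0.1},{"delta_pos":[0.3,0,0],"delta_rot":[0,0.2,0],"jaw":0.1}]' >/dev/null
python3 -c "from h import *;tabto(-86,.037)"
python3 -m handwheel '[{"delta_pos":[0.3,0,0],"delta_rot":[0,0.2,0],"jaw":0.1}]' >/dev/null
python3 -c "from h import *;tabto(-86,.037)"
```

```text
t 23.38 dpos cm [ 0.22 -0.03  0.1 ] drot deg [ 0.02  0.28 -0.04] F [-5.4 -0.   2.2] open 0.0195
tcp seat [-88.2  -0.3  24.1] F seat [-5.3 -1.3  2.2]
t 23.50 dpos cm [ 0.02 -0.03  0.1 ] drot deg [ 0.02  0.23 -0.04] F [-7.8 -0.2  2.2] open 0.0193
tcp seat [-86.2  -0.3  24. ] F seat [-7.5 -2.   2.2]
```

```bash
python3 -m handwheel '[{"delta_pos":[0.25,0,0],"delta_rot":[0,0.1,0],"jaw":0.1}]' >/dev/null
python3 -c "from h import *;tabto(-86,.037)"
python3 -m handwheel '[{"delta_pos":[0.2,0,0],"delta_rot":[0,0.1,0],"jaw":0.1}]' >/dev/null
python3 -c "from h import *;tabto(-86,.037)"
```

```text
t 23.62 dpos cm [-0.13 -0.03  0.11] drot deg [ 0.02  0.28 -0.04] F [-6.6  0.5  2.2] open 0.0195
tcp seat [-84.7  -0.3  24.1] F seat [-6.6 -1.   2.2]
t 23.75 dpos cm [-0.24 -0.03  0.11] drot deg [ 0.02  0.33 -0.04] F [-5.8  1.4  2.1] open 0.0195
tcp seat [-83.6  -0.3  24.1] F seat [-5.9  0.   2.1]
```

```bash
python3 -m handwheel '[{"delta_pos":[0.2,0,0],"delta_rot":[0,0.1,0],"jaw":0.1}]' >/dev/null
python3 -c "from h import *;tabto(-86,.037)"
```

```text
t 23.88 dpos cm [-0.35 -0.03  0.11] drot deg [ 0.02  0.38 -0.04] F [-5.6  0.2  2.1] open 0.0193
tcp seat [-82.5  -0.3  24. ] F seat [-5.5 -1.1  2.1]
```

```bash
python3 -m handwheel '[{"delta_pos":[0.2,0,0],"delta_rot":[0,0.1,0],"jaw":0.1}]' >/dev/null
python3 -c "from h import *;tabto(-86,.037)"
```

```text
t 24.00 dpos cm [-0.41 -0.03  0.11] drot deg [ 0.02  0.49 -0.04] F [-11.2   1.4   4.9] open 0.0191
tcp seat [-81.9  -0.3  24.1] F seat [-11.2  -1.2   4.9]
```

```bash
python3 -m handwheel '[{"delta_pos":[0.2,0,0],"delta_rot":[0,0.1,0],"jaw":0.1}]' >/dev/null
python3 -c "from h import *;tabto(-86,.037)"
```

```text
t 24.12 dpos cm [-0.43 -0.03  0.11] drot deg [ 0.02  0.67 -0.04] F [-12.1   2.    6.8] open 0.0194
tcp seat [-81.7  -0.3  24.1] F seat [-12.2  -0.8   6.8]
```

```bash
python3 -m handwheel '[{"delta_pos":[0.1,0,0],"delta_rot":[0,0,0],"jaw":0.1},{"delta_pos":[0.05,0,0],"delta_rot":[0,0,0],"jaw":0.1}]' >/dev/null
python3 -c "from h import *;tabto(-86,.037)"
python3 -m handwheel '[{"delta_pos":[0,0,0],"delta_rot":[0,0,0],"jaw":0.1}]' >/dev/null
python3 -c "from h import *;tabto(-86,.037)"
```

```text
t 24.38 dpos cm [-0.41 -0.03  0.11] drot deg [ 0.03  0.91 -0.05] F [-4.  -0.3  0.6] open 0.0193
tcp seat [-81.9  -0.3  24.1] F seat [-3.9 -1.3  0.6]
t 24.50 dpos cm [-0.41 -0.03  0.11] drot deg [ 0.03  0.92 -0.04] F [-2.2 -1.3 -0.2] open 0.0198
tcp seat [-81.9  -0.3  24.1] F seat [-1.8 -1.7 -0.2]
```

```bash
python3 -m handwheel '[{"delta_pos":[0.2,0,0],"delta_rot":[0,0.3,0],"jaw":0.1},{"delta_pos":[0.22,0,0],"delta_rot":[0,0.3,0],"jaw":0.1}]' >/dev/null
python3 -c "from h import *;tabto(-86,.037)"
```

```text
t 24.75 dpos cm [-0.45 -0.04  0.11] drot deg [ 0.04  0.87 -0.05] F [-13.8   2.4   6.9] open 0.0193
tcp seat [-81.5  -0.4  24.1] F seat [-14.   -0.9   6.9]
```

```bash
python3 -m handwheel '[{"delta_pos":[0.05,0,0],"delta_rot":[0,0,0],"jaw":0.1},{"delta_pos":[0,0,0],"delta_rot":[0,0,0],"jaw":0.1},{"delta_pos":[0,0,0],"delta_rot":[0,0,0],"jaw":0.3},{"delta_pos":[0,0,0],"delta_rot":[0,0,0],"jaw":0.5},{"delta_pos":[0,0,0],"delta_rot":[0,0,0],"jaw":0.55},{"delta_pos":[0,0,0],"delta_rot":[0,0,0],"jaw":0.55},{"delta_pos":[0,0,-0.5],"delta_rot":[0,0,0],"jaw":0.55},{"delta_pos":[0,0,-1],"delta_rot":[0,0,0],"jaw":0.55},{"delta_pos":[0,0,-2],"delta_rot":[0,0,0],"jaw":0.55},{"delta_pos":[0,0,-2],"delta_rot":[0,0,0],"jaw":0.55},{"delta_pos":[0,0,-2],"delta_rot":[0,0,0],"jaw":0.55},{"delta_pos":[0,0,-2],"delta_rot":[0,0,0],"jaw":0.55},{"delta_pos":[-0.5,0,-1],"delta_rot":[0,0,0],"jaw":0.55},{"delta_pos":[0,0,0],"delta_rot":[0,0,0],"jaw":0.55},{"delta_pos":[0,0,0],"delta_rot":[0,0,0],"jaw":0.55}]'
python3 - <<'E'
from h import *
f=grab_frame("scene"); np.save("pics/s6.npy",f); x,y=proj("scene",SEAT+[-.03,0,0]).astype(int)
print(x-50,y-45)
cv2.imwrite("pics/s6.png",cv2.resize(f[y-45:y+50,x-50:x+50,::-1],(600,570),interpolation=cv2.INTER_CUBIC))
E
```

```text
time: 26.62
tool_pos: [0.5492, -0.1366, 0.1557]
ee_rot: [-0.0, 0.993, -0.117, -0.003]
wrist_force: [-0.1, 0.1, 0.4]
opening: 0.0469
197 169
```

View pics/s6.png

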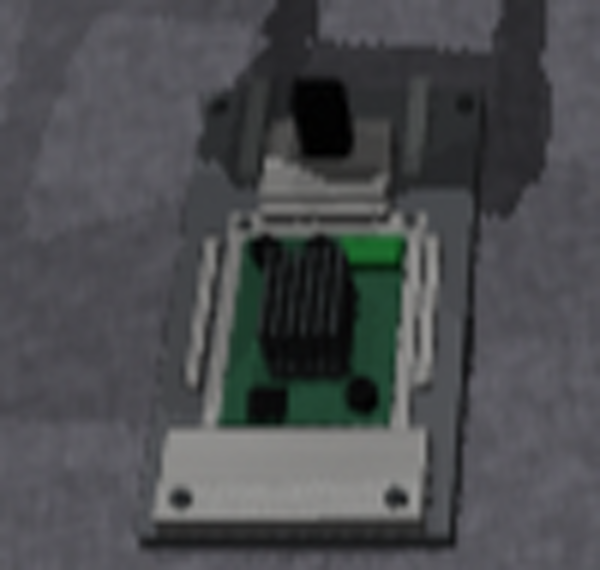

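The clamp's lip (row ~210) is over the near edge. The module is flat between the guides with its far edge under the lip, and the gripper is clear. Handing in.

```bash
python3 -c "
from bench import *
print(hand_in())"
```

```text
the job is handed in; nothing more can be done
None
```

I mounted the module in the nest, pushed the clamp over its near edge, let go and handed the job in at about 27 s. The hand-in gives no verdict.

- **Insertion:** I held the module tilted at about 9.5° and pushed its far edge under the lip. It first bore on the stop at about x +61 mm from mid-seat, and I built that up to about 4.5 N at the wrist.
- **Rotating down:** I lowered it with wrist push readings of 4–10 N along the nest. I then pressed it onto the seat with about 9 N beyond its weight and released it.
- **Clamp:** It slid at about 5.5–6 N. My last push was about 14 N at the wrist, which I estimate left about 4–6 N on the stop after release.

**Last checks:**
- The last picture shows the module flat between the guides, the far edge under the lip, the clamp's lip over the near edge and the gripper clear.
- The wrist force was near zero after I withdrew.
- The readings before release put the module's tilt at about 0.1° and its sideways offset at about 0.2 mm.

**Not confirmed or in disagreement:**
- The stop force cannot be measured directly, so that figure comes from the wrist force and travel.
- My position estimates for the nest disagreed by 1–2.5 mm between cameras and features, so I shifted my estimate by about 1 mm before inserting.
- I did not measure the bystanders again at the end. No move passed low near them.

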